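# Open the lift-and-slide hatch of a valve box and take out the solenoid valve

### The job

Get the solenoid valve out of the valve box: lift the recessed hatch off its seat by its handle, slide it sideways along its channels until the compartment below is fully uncovered, and leave it lying flat on the parking deck. Then lift the valve out and set it down gently, upright, in the shallow open tray; do not drop it, and do not disturb the carton, bottle, tape roll and screwdriver.

Things in the scene. Friction and masses are not known exactly. Their poses are not given: they have to be found in the camera images.
- valve_box: Fixed grey metal box, 202 mm (its x) by 280 mm (its y), 116 mm high. Origin on the bench under the middle of its open compartment; z up. It spans x -101..101, y -72..208. The compartment spans x -65..65, y -52..52, its floor 12 mm above the origin. The hatch covers the compartment and slides towards the box's +y onto the parking deck.
- seat (a point): Middle of the hatch's seat, 82 mm above the box's origin, axes as the box. The seat is a ledge round the compartment in a recess 8 mm deep (below the parking deck), y -62..62 long. The hatch must rise more than 8 mm to pass onto the deck.
- park (a point): Where the middle of the hatch's underside comes when parked: on the flat deck at box z = 90, box y = 122. The deck spans box y 62..198; an end stop (top at box z = 108) stands at y = 198 and stops the hatch when its centre is at box y = 138; another stands beside the seat at y = -62.
- channel (a point): Underside of one of the two lips (the other mirrors it at box -x) that make the channels along the box's long sides. Side walls at box x = -89 and 89; lips at box z 112..116 overhang inwards to x = -75 and 75, leaving 150 mm open between them. They let the hatch rise at most 22 mm off its seat.
- hatch: Loose aluminium hatch plate 168 mm (its x) by 120 mm (its y), 8 mm thick, about 0.35 kg, with a dark bar handle across its middle. Origin at the centre of its underside, z up. At the start it lies on the seat, its top flush with the deck, centred to 3 mm, axes parallel with the box's. The lips of the channels hold its long edges: it cannot be taken out.
- hatch_grip (a point): Point in the middle of the hatch's handle, 36 mm above the hatch's underside (28 mm above its top face); axes as the hatch. The handle is a flat-sided bar 80 mm long (hatch x), 14 mm thick (hatch y: grasp across this), from 18 to 40 mm above the plate's top face, on two feet with open space between.
- valve: Loose solenoid valve standing in the compartment under the hatch, hidden until the hatch is open; about 0.25 kg. Brass block 50 (its x) by 36 (its y) by 26 mm high with a round port 22 mm across at each x end (80 mm long in all), and on top of it a dark square coil 32 by 32 mm, from 26 to 66 mm above the underside. Origin at the centre of its underside, z up.
- valve_coil (a point): Point on the middle axis of the valve's coil, 54 mm above the valve's underside; axes as the valve. The coil can be grasped across x or across y (32 mm).
- tray: Fixed shallow open tray of grey plastic, 200 mm (its x) by 140 mm (its y), 35 mm high, walls and floor 4 mm thick. Origin at the centre of its underside, z up. Stands to the left or the right of the valve box; the closed carton stands on the other side.
- carton: Closed cardboard carton 140 x 120 x 90 mm; leave alone. Origin at the centre of its underside.
- bottle: White bottle 60 mm across, 170 mm high, to the left of and beyond the valve box; leave alone. Origin at the centre of its underside.
- tape_roll: Tape roll 100 mm across, 48 mm high, lying flat to the right of and beyond the valve box; leave alone. Origin at the centre of its underside.
- screwdriver: Screwdriver lying beyond the valve box; leave alone.
Mind the look-alikes: they are no part of the job. What is shaped like the hatch but blue or brown is not meant. Leave any pink look-alike of the tray alone.

How it is judged:
On the way, in this order (a step that is already met when the one before it is completed fails the run):
1. the hatch is lifted off its seat (7 mm or more) before it slides (z of hatch in the frame of valve_box above 0.089 m and y of hatch in the frame of valve_box below 0.04 m), for 0.05 s.
2. the hatch lies flat and released on the parking deck, the compartment fully uncovered (y of hatch in the frame of valve_box above 0.112 m and z of hatch in the frame of valve_box between 0.086 and 0.0945 m and angle between hatch's own z axis and vertical below 0.05 rad and linear speed of hatch below 0.02 m/s and contact force between the fingers and hatch below 0.5 N), for 0.2 s.
3. the valve is lifted out of the box (z of valve in the frame of valve_box above 0.09 m), for 0.05 s.
At the end, for the whole second after the job is handed in: The hatch lies flat (within 0.05 rad) and at rest on the parking deck, its centre at least 112 mm along the channels from the compartment's centre, so that the compartment is fully uncovered; the valve stands upright (within 0.15 rad) and at rest on the floor of the tray (y of hatch in the frame of valve_box above 0.112 m and z of hatch in the frame of valve_box between 0.086 and 0.0945 m and angle between hatch's own z axis and vertical below 0.05 rad and linear speed of each of hatch, valve below 0.02 m/s and x of valve in the frame of tray between -0.09 and 0.09 m and y of valve in the frame of tray between -0.06 and 0.06 m and z of valve in the frame of tray between 0 and 0.01 m and angle between valve's own z axis and vertical below 0.15 rad); the robot touches nothing.
It fails at once if the valve is dropped or thrown (falls free at more than 0.8 m/s) (linear speed of valve above 0.8 m/s and contact force between the fingers and valve below 0.1 N).
It fails at once if the carton is pushed more than 30 mm (distance of carton from where it was at the start of the episode above 0.03 m).
It fails at once if the bottle is pushed more than 30 mm (distance of bottle from where it was at the start of the episode above 0.03 m).
It fails at once if the tape roll is pushed more than 30 mm (distance of tape_roll from where it was at the start of the episode above 0.03 m).
It fails at once if the screwdriver is pushed more than 30 mm (distance of screwdriver from where it was at the start of the episode above 0.03 m).
It also fails if it takes over 48 s, if anything falls off the work surface, if the arm or the gripper's body presses on something with over 40 N, if the wrist force passes 120 N, or if a joint passes its speed limit or range.

### The arm

A 7-joint arm with a two-finger parallel gripper is mounted at the origin on the work surface. World frame = base frame: x ahead of the robot, y to its left, z up, the work surface at z = 0. Lengths are in m, angles in rad, forces in N, time in s.
With the tool pointing down it reaches from about 0.425 to 0.875 m from the base axis. Payload 9.9 kg.
Tool frame: the origin (TCP) lies on the centre line of the jaws, within the pads' length; the fingertips stand 19 mm ahead of it and the grasp point (between the pads) is the TCP; z points along the fingers, y is the line along which they close (so a half turn about z gives the same grasp; the last joint's range is limited). The gripper opens to 85 mm and grips with 20 to 120 N. Pads are 22 mm wide; open, the fingers measure 114 mm over their backs; the gripper's body (76 mm by 85 mm) begins 54 mm behind the grasp point. The pads swing forward as they close: fully open they stand 13 mm farther back than shut.
Start: joints at [1.152, 0.576, 0.025, 1.437, -0.015, 1.129, -0.057], TCP at [0.222, -0.638, 0.25] pointing down, gripper open.
Joint ranges: [-2.76, 2.76], [-0.34, 2.15], [-1.52, 1.57], [0.19, 2.46], [-1.09, 4.23], [0.17, 1.99], [-2.82, 2.82]. Speed limits (rad/s): [2.22, 2.22, 3.01, 3.01, 3.14, 3.14, 3.14].

### API

Orientations are given as a unit quaternion [x, y, z, w].
In Python, from plant import manip gives the robot as it stands. The module is installed in compiled form; this text tells all that it offers.
- The arm moves only by the shell command python3 -m crank 'ROWS' [OPENING] [FORCE]. ROWS is text: rows parted by semicolons, each of 6 numbers parted by spaces: the shift along the tool's x, y, z in mm, then the turn, a rotation vector about the tool's x, y, z in degrees. A call has 1 to 10 rows; each row is the pose to reach, as a shift and turn from the pose commanded when the call began, along the tool's axes at that moment; what a row does not reach only later rows make up. A row lasts 1/10 s, in which the tool goes at most 50 mm and 8.59 degrees, less where a joint would pass 70% of its speed; a pose out of reach is approached as far as the arm can. A call with a gripper value outside its range is refused whole. OPENING is the opening in per cent of the stroke, from 0 (shut) to 100 (fully open), set as the call begins (- or left out, the last holds). The fingers move at their own pace and stop on an object; FORCE is the grip in N (left out, the last holds). Time passes only in rows, so rows that repeat a pose let the fingers close. It gives the time, the measured TCP pose, the force, the opening and the grip force at its end, in the units of the state.
- manip.get_obs(): the state, without advancing time (a new reading comes with each control period).
- manip.snapshot(name): name is "side" or "top"; returns the picture (384x512x3 uint8, red, green, blue); there is no depth.
- manip.calibration(name): a dict with "mtx" (3x3 intrinsics, pixels), "R" (3x3) and "t" (3): a world point X has camera coordinates R X + t. Camera axes: x right, y down, z forward; pixel columns grow to the right and rows downward; lengths in m; the calibration is good to about 2 mm. A picture is of the moment at which its call begins. calibration takes no time and is no camera call.
- manip.job_done(): hands the job in; it is judged then, once.
Trained networks look in the newest picture that a camera, given by its name, has taken for a name from the list of things; names that differ only in an ending like _2 or _b are one class to them, and where a whole thing is asked for, a point or a joint stands for the part that bears it (a point fixed in the world has none). Each returns a list of dicts, best first, with "p" (0 to 1); they miss things now and then, are a little off and sometimes report something else, mostly with a low value. They report only what shows in the picture. A call takes as long as a camera call. They do not tell look-alikes from the thing itself.
- manip.spot_in(camera, name): "at" ([x, y, z] in m, in world coordinates, good to about 4 mm: the middle of the surface that is visible of it).
- manip.pinpoint(camera, name): "at" ([x, y, z] in m, in world coordinates, good to about 4 mm: a listed point, or the origin of a listed thing).
The state is a dict: "clock": time; "joints": joint angles; "qd": joint speeds; "tau": joint torques, N m; "ee_pos": TCP position; "tcp_rot": TCP orientation; "contact_force": force on the tool from outside, world axes, zero at the start; "torque": the same for the moment, N m; "opening": finger opening in m; "grip_force": force on a finger pad.
Only numpy, scipy, OpenCV 4.12 (cv2) and the standard library are available. Lean on these libraries where they do the work, as an engineer would, in place of code of your own. Each camera call takes 0.05 s, during which the arm holds its last target. There are 200 camera calls.

## Working session

There is one attempt and no reset: what is moved stays moved. The work goes in short steps, Python scripts to look and compute and a shell command to move; the robot and the scene stay as the last step left them, time stands still between calls to the robot, and variables do not carry over. Pictures are saved under pics/ and viewed, at most 10 in all, crops included, and the job is handed in when it is done.

```bash
mkdir -p pics
cat > h.py <<'E'
from plant import manip
import numpy as np, cv2
from scipy.spatial.transform import Rotation as R
def snap(c,n):
    im=manip.snapshot(c); cv2.imwrite(f'pics/{n}.png',im[:,:,::-1]); return im
def proj(c,X):
    k=manip.calibration(c); p=np.array(k['mtx'])@(np.array(k['R'])@np.array(X)+np.array(k['t'])); return (p[:2]/p[2]).round(0)
def rel(target,o=None):
    "target world pos -> shift in tool axes, mm"
    o=o or manip.get_obs(); r=R.from_quat(o['tcp_rot'])
    return (r.inv().apply(np.array(target)-o['ee_pos'])*1000).round(1)
E
python3 - <<'E'
from h import *
a=snap('top','top0'); b=snap('side','side0')
cv2.imwrite('pics/both0.png',cv2.resize(np.hstack([a,b])[:,:,::-1],(800,300)))
o=manip.get_obs(); print(o['ee_pos'],R.from_quat(o['tcp_rot']).as_matrix().round(3),o['opening'],o['clock'])
for c in ['top','side']:
    for n in ['valve_box','hatch','hatch_grip','seat','park','channel','tray','carton','bottle','tape_roll','screwdriver']:
        for d in manip.pinpoint(c,n)[:3]: print(c,n,np.round(d['at'],3),round(d['p'],2),proj(c,d['at']))
E
```

```text
[ 0.22163183 -0.63718601  0.24953483] [[ 0.944  0.329 -0.001]
 [ 0.329 -0.944  0.001]
 [-0.    -0.001 -1.   ]] 0.08530038050101425 0.1
top hatch [ 0.218 -0.295  0.001] 0.88 [385. 289.]
top hatch [ 0.784 -0.188  0.001] 0.83 [350. 112.]
top hatch [ 0.518 -0.067  0.083] 0.66 [316. 191.]
top hatch_grip [ 0.518 -0.066  0.118] 0.86 [317. 189.]
top hatch_grip [ 0.785 -0.196  0.036] 0.66 [354. 109.]
top park [0.493 0.05  0.091] 0.94 [277. 198.]
top channel [0.578 0.017 0.113] 0.8 [289. 169.]
top tray [ 0.435  0.336 -0.003] 0.86 [186. 217.]
top tray [ 0.337  0.561 -0.   ] 0.86 [114. 247.]
top carton [ 0.445 -0.338 -0.002] 0.85 [397. 217.]
top bottle [ 0.688  0.354 -0.001] 0.87 [182. 139.]
top bottle [ 0.657 -0.359 -0.   ] 0.51 [403. 152.]
top tape_roll [ 0.659 -0.359 -0.004] 0.95 [402. 151.]
top screwdriver [ 0.772 -0.001 -0.   ] 0.49 [292. 115.]
side valve_box [ 0.518 -0.065  0.001] 0.93 [273. 191.]
side hatch [ 0.217 -0.297  0.001] 0.87 [366. 177.]
side hatch [ 0.52  -0.065  0.082] 0.85 [273. 173.]
side hatch_grip [ 0.22  -0.297  0.037] 0.8 [367. 170.]
side hatch_grip [ 0.517 -0.071  0.12 ] 0.78 [274. 164.]
side hatch_grip [ 0.786 -0.197  0.039] 0.74 [226. 150.]
side seat [ 0.517 -0.07   0.082] 0.93 [274. 173.]
side park [0.487 0.053 0.094] 0.89 [268. 191.]
side park [0.69  0.345 0.002] 0.62 [171. 250.]
side channel [0.58  0.019 0.111] 0.82 [248. 175.]
side channel [ 0.662 -0.361  0.004] 0.61 [269. 146.]
side tray [ 0.334  0.565 -0.   ] 0.92 [242. 359.]
side tray [ 0.436  0.335 -0.003] 0.84 [246. 275.]
side carton [ 0.445 -0.34  -0.002] 0.92 [314. 160.]
side bottle [0.691 0.346 0.004] 0.77 [171. 250.]
side tape_roll [ 0.663 -0.359  0.002] 0.86 [268. 146.]
side screwdriver [ 0.77  -0.001  0.001] 0.74 [206. 184.]
```

View pics/top0.png

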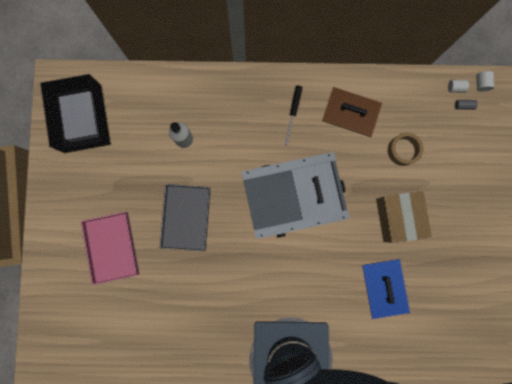

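View pics/side0.png

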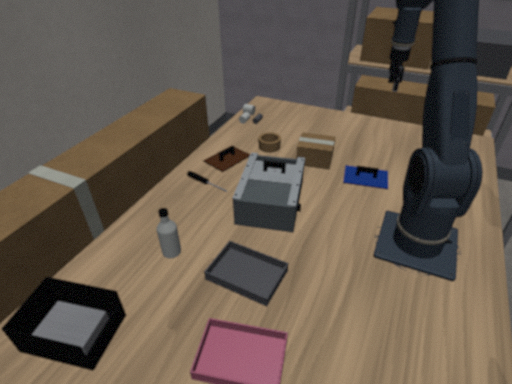

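The top view shows the grey box with the seated grey hatch handle at (317,190) and its parking deck at (275,200). Candidates for the hatch are grey in the box (317,190), blue (386,289) and brown (352,112). I choose the grey one. Candidates for the tray are grey (186,217) and pink (110,247), and I choose grey. I'll check the choice and the yaw in one crop.

```bash
cat >> h.py <<'E'
def box2w(o,yaw,P): return R.from_euler('z',yaw,degrees=True).apply(np.array(P,float))+np.array(o)
E
python3 - <<'E'
from h import *
im=cv2.imread('pics/top0.png'); o=[0.518,-0.067,0]; yaw=13
x0,y0,s=230,140,6
cr=cv2.resize(im[y0:y0+100,x0:x0+130],None,fx=s,fy=s,interpolation=cv2.INTER_CUBIC)
def line(P,col):
    k=manip.calibration('top'); X=box2w(o,yaw,P)
    q=(np.array(k['mtx'])@(np.array(k['R'])@X.T+np.array(k['t']).reshape(3,1))); q=(q[:2]/q[2]).T
    q=((q-[x0,y0]+.5)*s).astype(int); cv2.polylines(cr,[q],True,col,1)
line([[-.101,-.072,.116],[.101,-.072,.116],[.101,.208,.116],[-.101,.208,.116]],(0,255,0))
line([[-.075,-.062,.09],[.075,-.062,.09],[.075,.062,.09],[-.075,.062,.09]],(0,0,255))
line([[-.04,-.007,.13],[.04,-.007,.13],[.04,.007,.13],[-.04,.007,.13]],(0,255,255))
cv2.imwrite('pics/crop1.png',cr)
k=manip.calibration('top'); print(-np.array(k['R']).T@np.array(k['t']))
E
```

```text
[0.39460475 0.12238568 1.36664028]
```

View pics/crop1.png

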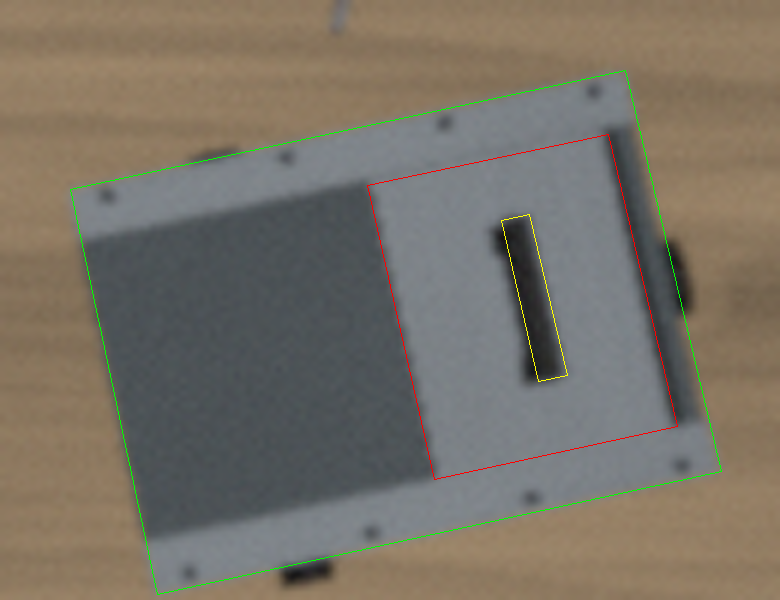

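The overlay (box at 0.518, -0.067, yaw 13°) fits the box rims. The handle at crop (528,300) is the grey hatch's, about 2 mm towards box +y. The choice is confirmed, so I start the approach.

```bash
python3 -m crank '15 -14 0 0 0 0; 45 -42 0 0 0 1; 80 -75 0 0 0 2; 115 -109 0 0 0 3; 150 -142 0 0 0 4; 185 -175 0 0 0 5; 220 -208 0 0 0 6.2; 255 -241 0 0 0 6.2; 290 -274 0 0 0 6.2; 325 -307 0 0 0 6.2' 60 40
python3 - <<'E'
from h import *
print(rel([.5175,-.065,.17]), R.from_quat(manip.get_obs()['tcp_rot']).as_matrix().round(3))
E
```

```text
clock: 2.2
ee_pos: [0.4286, -0.239, 0.2507]
tcp_rot: [0.994, 0.113, 0.0, 0.0]
contact_force: [1.2, 0.5, 0.3]
opening: 0.0513
grip_force: 0.0
[ 125.7 -149.7   80.7] [[ 0.974  0.225  0.001]
 [ 0.225 -0.974 -0.   ]
 [ 0.001  0.001 -1.   ]]
```

```bash
python3 -m crank '25 -30 0 0 0 0; 53 -63 15 0 0 0; 80 -96 35 0 0 0; 108 -128 55 0 0 0; 125 -149 75 0 0 0; 126 -150 81 0 0 0; 126 -150 81 0 0 0; 126 -150 81 0 0 0'
python3 - <<'E'
from h import *
im=snap('top','t2'); im2=snap('side','s2')
for c in ['top','side']:
    for d in manip.pinpoint(c,'hatch_grip')[:2]: print(c,np.round(d['at'],3),round(d['p'],2))
print(rel([.5175,-.065,.119]))
E
```

```text
clock: 3.0
ee_pos: [0.5167, -0.0676, 0.1697]
tcp_rot: [0.994, 0.112, -0.0, 0.0]
contact_force: [-0.7, 0.1, 0.4]
opening: 0.0512
grip_force: 0.0
top [ 0.784 -0.197  0.035] 0.83
top [ 0.517 -0.066  0.117] 0.82
side [ 0.519 -0.071  0.117] 0.87
side [ 0.785 -0.198  0.041] 0.85
[ 1.  -2.3 51.1]
```

Descend and close on the handle.

```bash
python3 -m crank '1 -1 20 0 0 0; 1 -1 40 0 0 0; 1 -1 51 0 0 0; 1 -1 51 0 0 0' && python3 -m crank '0 0 0 0 0 0; 0 0 0 0 0 0; 0 0 0 0 0 0; 0 0 0 0 0 0; 0 0 0 0 0 0; 0 0 0 0 0 0' 0 60
```

```text
clock: 3.6
ee_pos: [0.5169, -0.0655, 0.1174]
tcp_rot: [0.994, 0.113, -0.001, -0.0]
contact_force: [-0.2, -1.3, 1.1]
opening: 0.0513
grip_force: 0.0
clock: 4.2
ee_pos: [0.5183, -0.0654, 0.1193]
tcp_rot: [0.994, 0.113, 0.001, 0.0]
contact_force: [0.2, -0.3, 5.8]
opening: 0.0133
grip_force: 59.5
```

```bash
python3 -m crank '0 0 -4 0 0 0; 0 0 -9 0 0 0; 0 0 -14 0 0 0; 0 0 -14 0 0 0; 0 0 -14 0 0 0' && python3 -m crank '0 -6 0 0 0 0; 0 -20 0 0 0 0; 0 -36 0 0 0 0; 0 -52 0 0 0 0; 0 -68 0 0 0 0; 0 -84 0 0 0 0; 0 -100 0 0 0 0; 0 -114 0 0 0 0; 0 -123 0 0 0 0; 0 -123 0 0 0 0'
python3 - <<'E'
from h import *
o=manip.get_obs(); print(R.from_euler('z',13,degrees=True).inv().apply(o['ee_pos']-np.array([.518,-.067,0])))
E
```

```text
clock: 4.7
ee_pos: [0.5177, -0.0651, 0.1324]
tcp_rot: [0.994, 0.113, 0.0, -0.0]
contact_force: [-0.1, 0.3, -4.4]
opening: 0.0131
grip_force: 58.6
clock: 5.7
ee_pos: [0.4897, 0.0565, 0.1323]
tcp_rot: [0.993, 0.114, -0.0, -0.0]
contact_force: [-0.1, -0.2, -3.5]
opening: 0.0133
grip_force: 58.6
[0.00018395 0.12672875 0.13226838]
```

```bash
python3 -m crank '0 0 2 0 0 0; 0 0 4 0 0 0; 0 0 5.5 0 0 0; 0 0 5.5 0 0 0; 0 0 5.5 0 0 0' && python3 -m crank '0 0 0 0 0 0; 0 0 0 0 0 0; 0 0 0 0 0 0; 0 0 0 0 0 0; 0 0 0 0 0 0' 60 && python3 -m crank '0 0 -15 0 0 0; 0 0 -40 0 0 0; 0 0 -80 0 0 0; 0 0 -120 0 0 0; 0 0 -150 0 0 0; 0 -40 -150 0 0 0; 0 -80 -150 0 0 0; 0 -120 -150 0 0 0;  0 -150 -150 0 0 0; 0 -160 -150 0 0 0'
python3 - <<'E'
from h import *
a=snap('top','t3'); b=snap('side','s3')
for c in ['top','side']:
  for n in ['hatch','valve','valve_coil']:
    for d in manip.pinpoint(c,n)[:3]: print(c,n,np.round(d['at'],3),round(d['p'],2))
f=lambda i,x,y:cv2.resize(i[y:y+100,x:x+130,::-1],None,fx=4.5,fy=4.5,interpolation=cv2.INTER_CUBIC)
cv2.imwrite('pics/crop3.png',cv2.resize(np.vstack([f(a,230,140),f(b,210,130)]),(0,0),fx=.66,fy=.66))
E
```

```text
clock: 6.2
ee_pos: [0.4902, 0.0539, 0.1273]
tcp_rot: [0.994, 0.112, 0.0, 0.0]
contact_force: [-3.6, -0.8, 7.0]
opening: 0.0133
grip_force: 60.2
clock: 6.7
ee_pos: [0.4901, 0.0547, 0.1268]
tcp_rot: [0.994, 0.113, 0.0, -0.0]
contact_force: [-0.4, -0.2, -0.4]
opening: 0.0516
grip_force: 0.0
clock: 7.7
ee_pos: [0.4529, 0.2142, 0.2768]
tcp_rot: [0.993, 0.115, -0.0, -0.001]
contact_force: [0.3, -0.4, -0.9]
opening: 0.0513
grip_force: 0.0
top hatch [0.489 0.053 0.088] 0.74
top hatch [ 0.782 -0.188  0.   ] 0.69
top hatch [ 0.22  -0.296  0.001] 0.55
top valve_coil [ 0.516 -0.07   0.068] 0.6
side hatch [ 0.784 -0.196  0.002] 0.95
side hatch [0.491 0.057 0.089] 0.69
side hatch [ 0.218 -0.299 -0.   ] 0.55
side valve [ 0.515 -0.073  0.013] 0.6
side valve_coil [ 0.517 -0.072  0.071] 0.66
side valve_coil [ 0.436  0.333 -0.004] 0.18
```

View pics/crop3.png

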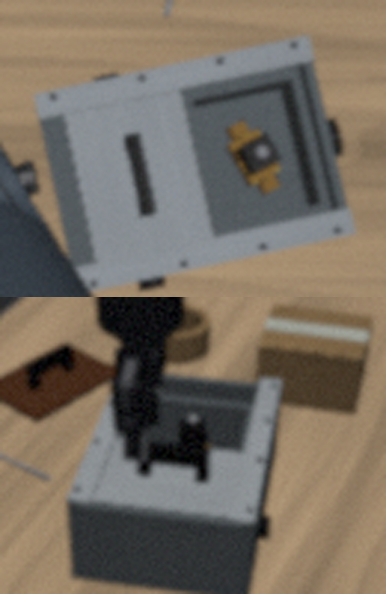

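The compartment is open, with the hatch on the deck (handle at crop (140,175)) and the valve at crop (257,155), its ports at about 30° in the world. I'll measure its pose from the brass and coil pixels.

```bash
cat >> h.py <<'E'
def unproj(c,uv,z):
    k=manip.calibration(c); Rm=np.array(k['R']); C=-Rm.T@np.array(k['t'])
    d=Rm.T@np.linalg.inv(k['mtx'])@np.array([uv[0],uv[1],1]); return C+d*(z-C[2])/d[2]
E
python3 - <<'E'
from h import *
a=cv2.imread('pics/t3.png')[160:225,285:350].astype(int); print(proj('top',[.516,-.071,.05]))
m=((a[...,2]-a[...,0])>35)
n,l,s,c=cv2.connectedComponentsWithStats(m.astype(np.uint8)); print(s[1:])
ys,xs=np.nonzero(m)
P=np.array([unproj('top',(x+285,y+160),.03)[:2] for x,y in zip(xs,ys)])
sel=np.hypot(*(P-[.516,-.071]).T)<.055; P=P[sel]
r=cv2.minAreaRect((P*1000).astype(np.float32)); print(len(P),r,P.mean(0))
w,v=np.linalg.eigh(np.cov(P.T)); print(w,np.degrees(np.arctan2(v[1,1],v[0,1])))
E
```

```text
[316. 192.]
[[  0   0   5   2   6]
 [ 51   0  14  54 376]
 [ 22  21  11  10  61]
 [ 25  34   3   4   7]
 [ 28  35  11  10  66]
 [ 40  59  25   6  80]]
134 ((517.303466796875, -71.13093566894531), (78.65042877197266, 35.17003631591797), 31.024011611938477) [ 0.5162214  -0.07091717]
[7.89174365e-05 6.69380931e-04] -150.2309940384848
```

```bash
python3 -m crank '0 15 0 0 0 0; -1 50 0 0 0 -3; -1 90 0 0 0 -6; -1 130 0 0 0 -9; -1 170 0 0 0 -12; -1 210 0 0 0 -15; -2 250 0 0 0 -17.5; -2 280 30 0 0 -17.5; -2 292 60 0 0 -17.5; -2 292 90 0 0 -17.5' 60
python3 -m crank '0 0 0 0 0 0; 0 0 0 0 0 0'
python3 - <<'E'
from h import *
o=manip.get_obs();print(rel([.517,-.071,.070]),R.from_quat(o['tcp_rot']).as_matrix()[:,0].round(3))
for d in manip.pinpoint('top','hatch')[:0]: pass
snap('side','s4'); 
for n in ['valve_coil','hatch']:
  for d in manip.pinpoint('side',n)[:3]: print(n,np.round(d['at'],3),round(d['p'],2))
E
```

```text
clock: 9.1
ee_pos: [0.5178, -0.0781, 0.1859]
tcp_rot: [0.966, 0.26, 0.0, 0.001]
contact_force: [-1.4, 0.7, -0.6]
opening: 0.0511
grip_force: 0.0
clock: 9.3
ee_pos: [0.5177, -0.0746, 0.1872]
tcp_rot: [0.965, 0.263, -0.0, -0.0]
contact_force: [0.2, 0.1, 1.6]
opening: 0.0512
grip_force: 0.0
[  1.3  -3.4 117.2] [ 0.862  0.507 -0.001]
valve_coil [ 0.515 -0.073  0.069] 0.56
valve_coil [ 0.436  0.333 -0.   ] 0.27
hatch [ 0.782 -0.194 -0.001] 0.89
hatch [0.491 0.053 0.088] 0.88
hatch [ 0.218 -0.299 -0.001] 0.83
```

```bash
python3 -m crank '1 -3 25 0 0 0; 1 -3 55 0 0 0; 1 -3 85 0 0 0; 1 -3 105 0 0 0; 1 -3 117 0 0 0; 1 -3 117 0 0 0; 1 -3 117 0 0 0' && python3 -m crank '0 0 0 0 0 0; 0 0 0 0 0 0; 0 0 0 0 0 0; 0 0 0 0 0 0; 0 0 0 0 0 0; 0 0 0 0 0 0' 0 40 && python3 -m crank '0 0 -5 0 0 0; 0 0 -20 0 0 0; 0 0 -45 0 0 0; 0 0 -75 0 0 0; 0 0 -105 0 0 0; 0 0 -135 0 0 0; 0 0 -165 0 0 0; 0 0 -185 0 0 0; 0 0 -190 0 0 0; 0 0 -190 0 0 0'
python3 - <<'E'
from h import *
print(rel([.435,.335,.27]))
b=snap('side','s5'); a=snap('top','t5')
f=lambda i,x,y:cv2.resize(i[y:y+140,x:x+180,::-1],None,fx=3,fy=3,interpolation=cv2.INTER_CUBIC)
cv2.imwrite('pics/crop5.png',f(b,180,80))
for n in ['valve_coil','valve']:
  for d in manip.pinpoint('side',n)[:2]: print(n,np.round(d['at'],3),round(d['p'],2))
for c in ['side','top']:
  for d in manip.spot_in(c,'tray')[:2]: print(c,np.round(d['at'],3),round(d['p'],2))
E
```

```text
clock: 10.2
ee_pos: [0.5168, -0.0694, 0.07]
tcp_rot: [0.965, 0.264, -0.0, -0.001]
contact_force: [-3.1, 5.9, -1.5]
opening: 0.0514
grip_force: 0.0
clock: 10.8
ee_pos: [0.5179, -0.071, 0.0707]
tcp_rot: [0.965, 0.263, 0.001, 0.0]
contact_force: [-1.0, 2.7, 5.8]
opening: 0.0314
grip_force: 39.9
clock: 11.8
ee_pos: [0.5172, -0.0715, 0.2601]
tcp_rot: [0.965, 0.263, 0.0, 0.0]
contact_force: [-0.7, -0.3, -3.9]
opening: 0.0314
grip_force: 40.3
[ 135.3 -392.   -10.1]
valve_coil [ 0.517 -0.073  0.256] 0.65
valve [ 0.516 -0.078  0.204] 0.82
valve [ 0.514 -0.074  0.256] 0.43
side [0.344 0.556 0.007] 0.85
side [ 0.438  0.334 -0.001] 0.67
top [0.432 0.336 0.002] 0.87
top [0.332 0.566 0.002] 0.57
```

View pics/crop5.png

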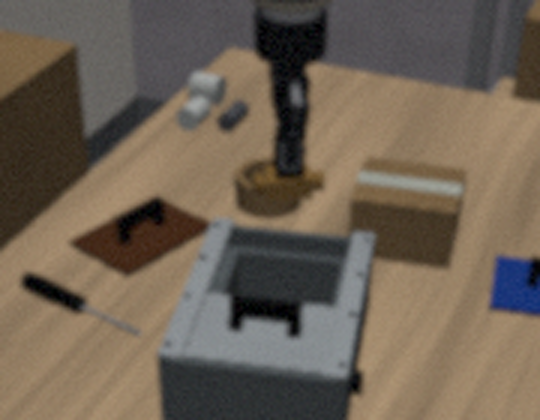

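The valve (brass ports at crop (250,180) to (320,180)) hangs in the gripper, and the hatch lies flat on the deck. Next I carry the valve to the tray.

```bash
python3 -m crank '4 -10 0 0 0 0; 14 -40 0 0 0 0; 29 -84 0 0 0 0; 45 -130 0 0 0 0; 61 -176 0 0 0 0; 77 -222 0 0 0 0; 93 -268 0 0 0 0; 109 -314 0 0 0 0; 124 -358 0 0 0 0; 133 -385 0 0 0 0' && python3 -m crank '2 -6 0 0 0 0; 2 -6 15 0 0 0; 2 -6 40 0 0 0; 2 -6 70 0 0 0; 2 -6 100 0 0 0; 2 -6 125 0 0 0; 2 -6 135 0 0 0; 2 -6 135 0 0 0; 2 -6 135 0 0 0'
python3 - <<'E'
from h import *
print(rel([.435,.335,.0625]))
b=snap('side','s6'); a=snap('top','t6')
f=lambda i,x,y:cv2.resize(i[y:y+130,x:x+130,::-1],None,fx=3,fy=3,interpolation=cv2.INTER_CUBIC)
cv2.imwrite('pics/crop6.png',np.hstack([f(b,185,200),f(a,120,155)]))
E
```

```text
clock: 13.1
ee_pos: [0.434, 0.3328, 0.2597]
tcp_rot: [0.964, 0.265, -0.0, -0.001]
contact_force: [-0.7, -0.0, -2.2]
opening: 0.0311
grip_force: 40.4
clock: 14.0
ee_pos: [0.4355, 0.3345, 0.1256]
tcp_rot: [0.965, 0.263, 0.0, -0.0]
contact_force: [0.7, 0.1, -2.4]
opening: 0.0316
grip_force: 40.3
[-0.2 -0.7 63.1]
```

View pics/crop6.png

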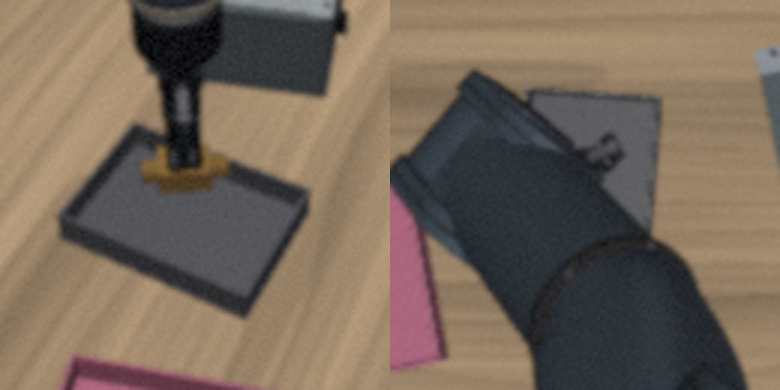

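The valve hangs upright above the grey tray (side crop (185,165), tray centre about (185,220), valve still 60 mm up). I lower it gently and release.

```bash
python3 -m crank '0 0 12 0 0 0; 0 0 28 0 0 0; 0 0 42 0 0 0; 0 0 52 0 0 0; 0 0 57 0 0 0; 0 0 60 0 0 0; 0 0 62 0 0 0; 0 0 63 0 0 0; 0 0 63 0 0 0; 0 0 63 0 0 0'
```

```text
clock: 15.1
ee_pos: [0.4353, 0.3344, 0.0628]
tcp_rot: [0.965, 0.263, 0.001, -0.0]
contact_force: [-2.0, -1.6, 6.4]
opening: 0.0314
grip_force: 41.5
```

```bash
python3 -m crank '0 0 0 0 0 0; 0 0 0 0 0 0; 0 0 0 0 0 0; 0 0 0 0 0 0; 0 0 0 0 0 0' 60 && python3 -m crank '0 0 -10 0 0 0; 0 0 -30 0 0 0; 0 0 -60 0 0 0; 0 0 -100 0 0 0; 0 0 -140 0 0 0; 0 0 -170 0 0 0; 0 20 -190 0 0 0; 0 60 -200 0 0 0; 0 100 -200 0 0 0; 0 140 -200 0 0 0' && python3 -m crank '0 20 0 0 0 0; 0 40 0 0 0 0; 0 40 0 0 0 0; 0 40 0 0 0 0'
python3 - <<'E'
from h import *
b=snap('side','s7'); a=snap('top','t7')
f=lambda i,x,y:cv2.resize(i[y:y+160,x:x+130,::-1],None,fx=3,fy=3,interpolation=cv2.INTER_CUBIC)
cv2.imwrite('pics/crop7.png',np.hstack([f(b,185,150),f(a,150,120)]))
for c in ['side','top']:
 for n in ['valve','valve_coil','hatch']:
  for d in manip.pinpoint(c,n)[:3]: print(c,n,np.round(d['at'],3),round(d['p'],2))
E
```

```text
clock: 15.6
ee_pos: [0.4352, 0.3342, 0.0618]
tcp_rot: [0.965, 0.263, 0.0, -0.0]
contact_force: [-0.6, -0.4, -0.4]
opening: 0.0513
grip_force: 0.0
clock: 16.6
ee_pos: [0.5066, 0.2124, 0.2632]
tcp_rot: [0.965, 0.263, 0.001, -0.0]
contact_force: [0.4, 0.2, -0.1]
opening: 0.0509
grip_force: 0.0
clock: 17.0
ee_pos: [0.5262, 0.1792, 0.2623]
tcp_rot: [0.965, 0.263, 0.0, -0.0]
contact_force: [0.0, -0.2, -0.4]
opening: 0.0511
grip_force: 0.0
side valve [0.434 0.332 0.007] 0.81
side valve [ 0.663 -0.356  0.001] 0.51
side valve_coil [ 0.662 -0.356  0.001] 0.6
side valve_coil [0.433 0.329 0.059] 0.58
side hatch [ 0.216 -0.299  0.002] 0.97
side hatch [ 0.78  -0.195  0.002] 0.95
side hatch [0.487 0.054 0.087] 0.65
top valve [0.432 0.333 0.005] 0.52
top valve_coil [0.434 0.334 0.061] 0.61
top hatch [ 0.221 -0.294 -0.002] 0.93
top hatch [ 0.782 -0.19  -0.002] 0.67
top hatch [0.49  0.053 0.09 ] 0.56
```

View pics/crop7.png

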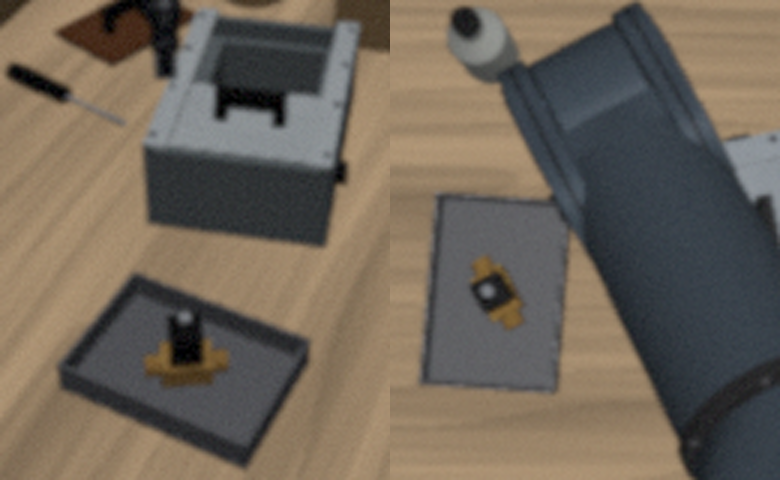

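The valve stands upright in the middle of the grey tray (side crop (187,350), top crop (495,292)). The hatch lies flat on the deck with the compartment open, and the arm is clear.

```bash
python3 -c "
from plant import manip
print(manip.job_done())"
```

```text
the job is handed in; nothing more can be done
None
```

The job is handed in at about 17 s: the last pictures show the hatch lying flat on the parking deck with the compartment open and the valve upright in the grey tray, but `job_done()` returned no verdict.

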